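Face the orange-lidded spice jar to the customer and hold the carousel

ROBOT

A 6-joint arm with a two-finger parallel gripper is mounted at the origin on the work surface. World frame = base frame: x ahead of the robot, y to its left, z up, the work surface at z = 0. Lengths are in mm, angles in degrees, forces in N, time in s.
With the tool pointing down it reaches from about 350 to 850 mm from the base axis. Payload 8.1 kg.
Tool frame: the origin (TCP) lies midway between the tips of the shut fingers; the grasp point (between the pads) lies 19 mm behind it (hold_point_z is the distance from the TCP to the grasp point, in mm); z points along the fingers, y is the direction in which the jaws open and shut (so a half turn about z gives the same grasp; the last joint's range is limited). The gripper opens to 85 mm and grips with 20 to 120 N. Pads are 22 mm wide; open, the fingers measure 114 mm over their backs; the gripper's body (76 mm by 85 mm) begins 54 mm behind the grasp point. The pads swing forward as they close: fully open they stand 13 mm farther back than shut.
Start: joints at [64.549, 7.471, 85.268, -0, 87.261, -4.893], TCP at [210.669, 561.804, 231.292] pointing down, gripper open.
Joint ranges: [-169.43, 169.43], [-51.17, 129.36], [1.28, 143.12], [-76.62, 256.62], [0, 156.53], [-152.29, 152.29]. Speed limits (degrees/s): [136.94, 136.94, 159.86, 180, 180, 180].

INTERFACE

Orientations are given as [roll, pitch, yaw] about the fixed x, y, z axes, in that order (R = Rz(yaw) Ry(pitch) Rx(roll)).
In Python, from bench import sense, snapshot, camera_params, hand_in, hold_point_z gives the robot as it stands.
- The arm moves only by the tool servo_tool, never from a script. Its argument "motion" is a list of rows, each a list of 7 numbers: the finger opening in mm, from 0 to 85.4, then the shift along the tool's x, y, z in mm, then the turn, a rotation vector about the tool's x, y, z in rad. A call has 1 to 10 rows; each row shifts and turns the pose as measured when the row begins, along the tool's axes as they then stand; what a row does not reach is not made up. A row lasts 1/10 s, in which the tool goes at most 50 mm and 8.59 degrees, less where a joint would pass 70% of its speed; a pose out of reach is approached as far as the arm can. A call with a gripper value outside its range is refused whole. The fingers move at their own pace and stop on an object; "force" is the grip in N (left out, the last holds). Time passes only in rows, so rows that do not move let the fingers close. It gives the time, the measured TCP pose, the force and the opening at its end, in the units of the state.
- sense(): the state, without advancing time (a new reading comes with each control period).
- snapshot(name): name is "scene" or "side" or "wrist"; returns the picture (480x640x3 uint8, blue, green, red); there is no depth.
- camera_params(name): a dict with "fx", "fy", "cx", "cy" (pixels), "D" ([k1, k2, p1, p2, k3] as OpenCV has them; the pictures are not rectified), "R" (3x3) and "t" (3): a world point X has camera coordinates R X + t; the wrist camera has in their place "tool_from_camera" (4x4, takes a point from camera to tool coordinates, whose origin is the TCP and whose axes are the flange's). Camera axes: x right, y down, z forward; pixel columns grow to the right and rows downward; lengths in mm; the calibration is good to about 2 mm. A picture is of the moment at which its call begins: read the wrist's pose just before it. camera_params takes no time and is no camera call.
- hand_in(): hands the job in, once; it reports no verdict.
The state is a dict: "time": time; "joint_pos": joint angles; "qd": joint speeds; "joint_efforts": joint torques, N m; "tool_pos": TCP position; "tcp_rot": TCP orientation; "ft_force": force on the tool from outside, world axes, zero at the start; "wrist_torque": the same for the moment, N m; "finger_gap": finger opening in mm.
Only numpy, scipy, OpenCV 4.12 (cv2) and the standard library are available. Lean on these libraries where they do the work, as an engineer would, in place of code of your own. Each camera call takes 0.05 s, during which the arm holds its last target. There are 200 camera calls.

TASK

A customer across the counter wants to read the label of the spice jar with the orange lid. Throw the carousel's travel-lock lever over from the red mark until it clicks home in the notch at the green mark, then turn the carousel by the T-handle on its post until the orange-lidded jar stands in line with the white arrow at the front of the base. Finish while still gripping that handle, holding the carousel still there; leave the lever in the green notch, the jars standing in their rings and the other goods where they are.

Things in the scene. Friction and masses are not known exactly. Their poses are not given: they have to be found in the camera images.
- plinth: grey base of the spice carousel, fixed to the counter, 310 x 340 x 22 mm. Origin: on the counter, under the carousel's vertical turning axis. Its x axis points to the front of the base (away from the robot, where the white arrow is), y to the side with the lock lever, z up
- front_arrow (a point): white arrow head, flat on top of the base at the middle of its front edge, 149 mm from the turning axis along the base's x axis; it points at the turning axis
- carousel: the turning part: green platter, black rim (radius 125 mm, top 40 mm up), post with T-handle, six wire rings for jars. Origin: on the counter on the vertical turning axis, as the base's; x axis along the handle's bar. Held within 0.04 rad by a tooth while the lever is in the red notch; with it in the green notch it turns either way without stops, friction 0.02 N m, and stays where left
- handle_mid (a point): centre of the black T-handle's bar, on the turning axis, 185 mm above the counter. The bar is 95 mm long (along the carousel's x axis), 18 mm wide and 26 mm high, on a post of 22 mm diameter with a 28 mm collar under the bar; the jar lids reach 130 mm above the counter, 42 mm below the bar's underside
- lock_lever (a joint): travel-lock lever, a steel arm swinging level on a vertical pivot at the side of the base, rad: 0 = red notch (locked), 0.75 = green notch (free, also the end stop); grows clockwise seen from above. A sprung ball detent resists by about 1 N at the knob till half-way and then pulls it into the notch and keeps it there
- lever_knob (a point): half-way up the upright black knob at the lever's end, 22 mm diameter, standing from 32 to 94 mm above the counter; this point is 70 mm above the counter and 110 mm from the pivot axis
- lever_pivot (a point): point on the lever's vertical pivot axis, 70 mm above the counter (level with lever_knob)
- orange_jar_mid (a point): centre (half-way up) of the spice jar with red-brown contents and a bright orange lid (the only one), the jar wanted; 45 mm diameter, 90 mm tall with its lid, standing in one of the carousel's six wire rings, 85 mm from the turning axis, 85 mm above the counter
- pepper_jar_mid (a point): centre (half-way up) of the spice jar with near-black contents and a black lid; 45 mm diameter, 90 mm tall with its lid, standing in one of the carousel's six wire rings
- oregano_jar_mid (a point): centre (half-way up) of the spice jar with olive-green contents and a black lid; 45 mm diameter, 90 mm tall with its lid, standing in one of the carousel's six wire rings
- salt_jar_mid (a point): centre (half-way up) of the spice jar with white contents and a black lid; 45 mm diameter, 90 mm tall with its lid, standing in one of the carousel's six wire rings
- cumin_jar_mid (a point): centre (half-way up) of the spice jar with brown contents and a black lid; 45 mm diameter, 90 mm tall with its lid, standing in one of the carousel's six wire rings
- paprika_jar_mid (a point): centre (half-way up) of the spice jar with dark red contents and a black lid; 45 mm diameter, 90 mm tall with its lid, standing in one of the carousel's six wire rings
- mug: red mug, 80 mm diameter, 80 mm tall, beside the base; a bystander, to be left where it is; origin at the centre of its underside
- gas_cartridge: blue gas cartridge, 108 mm diameter, 90 mm tall, beside the base; a bystander, to be left where it is; origin at the centre of its underside
- lantern: yellow-topped camping lantern, 84 mm diameter, 160 mm tall; a bystander, to be left where it is; origin at the centre of its underside
- camp_bowl: steel bowl, 140 mm diameter, 50 mm tall; a bystander, to be left where it is; origin at the centre of its underside
- torch: black torch with a green end, standing on its head, 36 mm diameter, 113 mm tall; a bystander, to be left where it is; origin at the centre of its underside
- kettle: aluminium camp kettle, 136 mm diameter, 128 mm tall with its bail; a bystander, to be left where it is; origin at the centre of its underside
Mind the look-alikes: they are no part of the job. What is meant by the part that bears orange_jar_mid is not blue or purple, and is the larger of those in its own colour.

How it is judged (in metres and radians):
On the way, in this order (a step that is already met when the one before it is completed fails the run):
1. the lock lever is thrown into the green notch (value of joint lock_lever above 0.66 rad), for 0.3 s.
2. the carousel, gripped by its handle, has the orange-lidded jar in line with the white arrow and is still (contact force between the fingers and carousel above 2 N and distance between the grasp point and handle_mid below 0.07 m and value of joint lock_lever above 0.66 rad and x of orange_jar_mid in the frame of plinth above 0.07 m and y of orange_jar_mid in the frame of plinth between -0.01 and 0.01 m and angular speed of carousel below 0.06 rad/s), for 0.3 s.
At the end, for the whole second after the job is handed in: The fingers still grip the T-handle (over 2 N, within 70 mm of its centre), the orange-lidded jar is at the front within 10 mm of the line from the turning axis to the arrow, the carousel is still (under 0.06 rad/s), the lever is in the green notch (above 0.66 rad) (all of step 2); the arm keeps its last pose, push and grip.
It fails at once if a jar is lifted out of its ring or tipped (height (world z) of any of orange_jar_mid, pepper_jar_mid, oregano_jar_mid, salt_jar_mid, cumin_jar_mid, paprika_jar_mid above 0.105 m or angle between any of orange_jar_mid, pepper_jar_mid, oregano_jar_mid, salt_jar_mid, cumin_jar_mid, paprika_jar_mid's own z axis and vertical above 0.35 rad).
It fails at once if other goods on the counter are moved by more than 25 mm (distance of any of mug, gas_cartridge, lantern, camp_bowl, torch, kettle from where it was at the start of the episode above 0.025 m).
It also fails if it takes over 64 s, if anything falls off the work surface, if the arm or the gripper's body presses on something with over 40 N, if the wrist force passes 120 N, or if a joint passes its speed limit or range.

## Working session

There is one attempt and no reset: what is moved stays moved. The work goes in short steps, Python scripts to look and compute and a tool call to move; the robot and the scene stay as the last step left them, time stands still between calls to the robot, and variables do not carry over. Pictures are saved under pics/ and viewed, about 8 in all and at most 12, crops included, and the job is handed in when it is done.

Besides the shell and the picture viewer there is one more tool, called in YAML: its name, and indented under it one key for each argument. servo_tool: Moves the arm, as the interface text tells. Its arguments: {"type":"object","properties":{"motion":{"type":"array"},"force":{"type":"number"}},"required":["motion"]}

```bash
mkdir -p pics; ls; python3 - <<'E'
from bench import *
import cv2
for n in("scene","side","wrist"):
    cv2.imwrite(f"pics/{n}0.png",snapshot(n)); p=camera_params(n); print(n,p)
print(sense(),hold_point_z)
E
```

```text
pics
scene {'fx': 498.0502685113441, 'fy': 498.0502685113441, 'cx': 317.1892818221377, 'cy': 246.23256906689343, 'D': array([-0.0662886,  0.       ,  0.       ,  0.       ,  0.       ]), 'R': array([[ 2.20478473e-01,  9.75391813e-01, -2.31777269e-04],
       [ 6.28168193e-01, -1.42173501e-01, -7.64978050e-01],
       [-7.46186280e-01,  1.68515597e-01, -6.44056309e-01]]), 't': array([ -54.23205538, -181.08246706, 1763.51768959])}
side {'fx': 537.9660461851398, 'fy': 537.9660461851398, 'cx': 324.2135270977394, 'cy': 244.975249840805, 'D': array([0.01728142, 0.        , 0.        , 0.        , 0.        ]), 'R': array([[-0.97130348, -0.23720906,  0.01736147],
       [-0.1860583 ,  0.71232479, -0.67673902],
       [ 0.14816162, -0.6605492 , -0.73601826]]), 't': array([ 429.65507769,  187.98193678, 1708.5875872 ])}
wrist {'fx': 360.19130489976243, 'fy': 360.19130489976243, 'cx': 320.65287384115373, 'cy': 238.65439511528731, 'D': array([-0.03836627,  0.        ,  0.        ,  0.        ,  0.        ]), 'tool_from_camera': array([[-3.93525568e-04, -9.62101578e-01, -2.72691032e-01,
         
[... 264 characters left out ...]
0e+00]])}
{'time': 0.15, 'joint_pos': array([ 6.45512980e+01,  7.50671448e+00,  8.53144900e+01, -4.75818508e-04,
        8.72619188e+01, -4.89163972e+00]), 'qd': array([ 0.03096043, -0.13235206, -0.15248404, -0.08242618, -0.11160384,
       -0.02413348]), 'joint_efforts': array([ 3.19906139e-04, -5.70058608e+01, -5.01159954e+01, -1.85996491e-04,
        9.67922446e-03, -5.24769655e-05]), 'tool_pos': array([210.47005296, 561.42334236, 230.47367092]), 'tcp_rot': array([-1.79917139e+02, -6.61453559e-03,  1.59442956e+02]), 'ft_force': array([ 0.21342195, -0.4008505 , -0.34034821]), 'wrist_torque': array([ 0.00464215,  0.04370417, -0.02647729]), 'finger_gap': 85.27325497861851} 18.700000000000003
```

View pics/scene0.png

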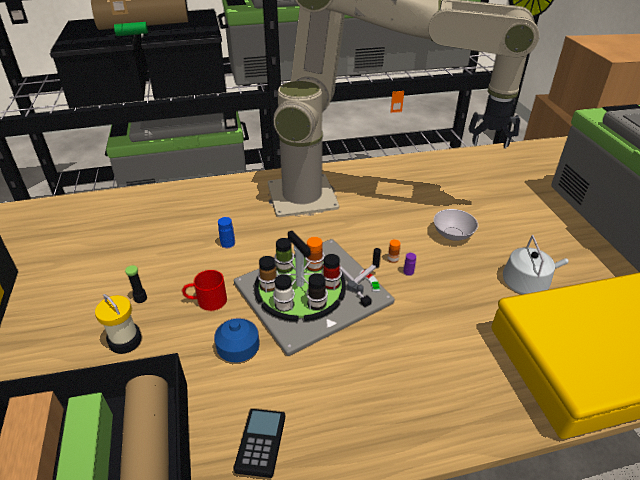

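View pics/side0.png

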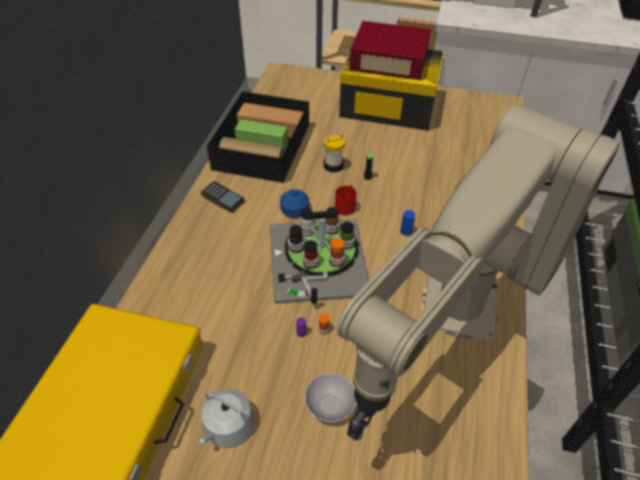

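The scene view shows the carousel at about (300,285) and the T-handle at (298,242). Two things could be taken for the orange jar: the one on the carousel at (315,247), and a smaller loose one at (394,250). There are also blue (226,232) and purple (410,263) look-alikes. I choose the larger jar, in the carousel ring, and check it in a close crop.

```bash
python3 - <<'E'
import cv2,numpy as np
a=cv2.resize(cv2.imread("pics/scene0.png")[220:360,220:420],None,fx=4,fy=4,interpolation=cv2.INTER_CUBIC)
b=cv2.resize(cv2.imread("pics/side0.png")[195:345,255:385],None,fx=4,fy=4,interpolation=cv2.INTER_CUBIC)
cv2.imwrite("pics/ca.png",a);cv2.imwrite("pics/cb.png",b)
E
```

```text
(no output)
```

View pics/ca.png

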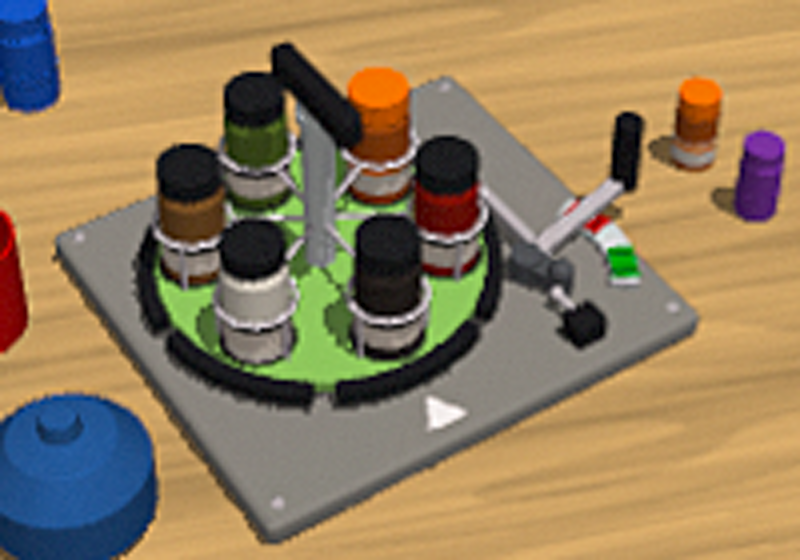

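View pics/cb.png

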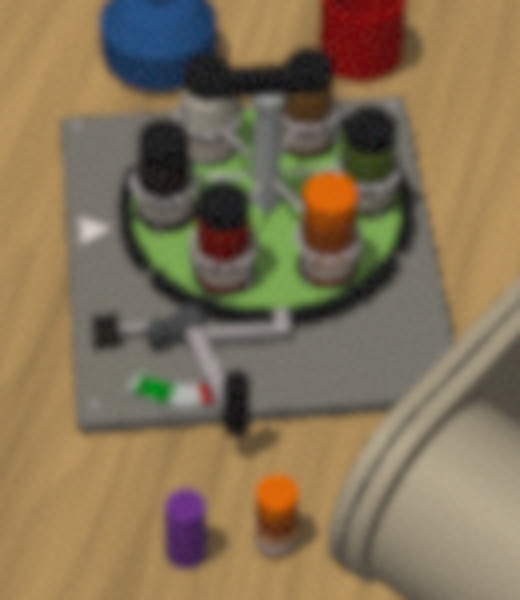

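The crops confirm it: the wanted jar, red-brown contents and orange lid, stands in a ring at crop A (380,130). The loose orange jar is clearly smaller. The lever knob is at (627,150) by the red mark, and the green mark is at (622,262).

```bash
cat > h.py <<'E'
import numpy as np,cv2
from bench import *
from scipy.spatial.transform import Rotation as Rn
def ray(cam,uv,state=None):
    p=camera_params(cam);K=np.array([[p['fx'],0,p['cx']],[0,p['fy'],p['cy']],[0,0,1]])
    n=cv2.undistortPoints(np.array([[uv]],float),K,p['D'])[0,0];d=np.array([n[0],n[1],1])
    if cam=='wrist':
        T=p['tool_from_camera'];R=Rn.from_euler('xyz',state['tcp_rot'],degrees=True).as_matrix()
        o=R@T[:3,3]+state['tool_pos'];d=R@T[:3,:3]@d
    else: o=-p['R'].T@p['t'];d=p['R'].T@d
    return o,d/np.linalg.norm(d)
def plane(cam,uv,z,state=None):
    o,d=ray(cam,uv,state);return o+d*(z-o[2])/d[2]
def tri(rays):
    A=0;b=0
    for o,d in rays:
        P=np.eye(3)-np.outer(d,d);A=A+P;b=b+P@o
    X=np.linalg.solve(A,b);return X,[round(float(np.linalg.norm((np.eye(3)-np.outer(d,d))@(X-o))),1) for o,d in rays]
E
python3 - <<'E'
from h import *
np.set_printoptions(precision=1,suppress=True)
A=lambda u,v:(220+u/4-.4,220+v/4-.4); B=lambda u,v:(255+u/4-.4,195+v/4-.4)
S=[(445,78),(697,318),(270,530),(58,240)]  # back-lever, front-lever, front-other, back-other
T=[(455,400),(82,425),(63,120),(405,100)]
for s,t in zip(S,T): print("corner",plane('scene',A(*s),22),plane('side',B(*t),22))
P={'arrow':((445,412),(92,230),22),'knobtop':((629,120),(238,378),94),'knobmid':((625,163),(236,405),66),'handle':((316,95),(258,78),185),'orlid':((380,78),(330,188),130),
'redlid':((446,147),(222,198),130),'white':((253,232),(210,70),130),'pepper':((388,227),(163,135),130),'hub':((541,262),(172,330),40),'green':((624,262),(150,388),22),'red':((575,212),(207,393),22),'mug':((0,0),(0,0),0)}
for k,(s,t,z) in P.items():
    if k=='mug':continue
    print(k,plane('scene',A(*s),z),plane('side',B(*t),z),tri([ray('scene',A(*s)),ray('side',B(*t))]))
E
```

```text
corner [287.6  33.9  22. ] [286.4  52.   22. ]
corner [574.1 138.5  22. ] [564.  148.9  22. ]
corner [ 685.8 -174.5   22. ] [ 679.6 -166.7   22. ]
corner [ 402.5 -275.8   22. ] [ 391.6 -268.4   22. ]
arrow [617.3 -47.9  22. ] [616.5 -48.2  22. ] (array([616.7, -48. ,  21.7]), [0.4, 0.4])
knobtop [446.2 125.8  94. ] [444.1 128.   94. ] (array([444.4, 126.6,  92.3]), [0.1, 0.1])
knobmid [459.2 120.9  66. ] [444.5 132.4  66. ] (array([446.9, 125.1,  55.1]), [0.7, 0.7])
handle [ 479.  -101.2  185. ] [486.5 -98.8 185. ] (array([ 484.8, -100.1,  187.1]), [2.9, 2.9])
orlid [405.5 -43.3 130. ] [414.1 -47.2 130. ] (array([412.8, -44. , 134.9]), [1.2, 1.2])
redlid [485.4 -16.4 130. ] [494.2 -15.2 130. ] (array([492. , -15.7, 133. ]), [3.0, 3.0])
white [ 537.3 -154.4  130. ] [ 540.8 -153.   130. ] (array([ 539.9, -153.7,  131. ]), [1.4, 1.4])
pepper [551.6 -70.6 130. ] [558.  -70.2 130. ] (array([556.4, -70. , 132.6]), [2.0, 2.0])
hub [516.1  44.5  40. ] [517.6  53.5  40. ] (array([516.5,  47.5,  36.7]), [3.5, 3.5])
green [511.6 106.8  22. ] [522.8 100.8  22. ] (array([520.2, 104.8,  29.4]), [1.5, 1.5])
red [455.2  88.2  22. ] [477.9  94.3  22. ] (array([471.4,  90.6,  29. ]), [9.2, 9.2])
```

```bash
cat >> h.py <<'E'
def togo(x,y,z,yaw):
    "turn about tool z first (rad), then shift in the turned tool axes"
    s=sense();dy=(yaw-s['tcp_rot'][2]+180)%360-180
    R=Rn.from_euler('xyz',[180,0,yaw],degrees=True).as_matrix()
    d=R.T@(np.array([x,y,z])-s['tool_pos'])
    print('t',round(s['time'],2),'turn',round(-np.radians(dy),3),'shift',d.round(1),'now',s['tool_pos'].round(1),s['tcp_rot'].round(1),'F',s['ft_force'].round(1),'j',s['joint_pos'].round(0),'gap',round(s['finger_gap'],1))
E
python3 - <<'E'
from h import *
np.set_printoptions(precision=1,suppress=True)
A=lambda u,v:(220+u/4-.4,220+v/4-.4); B=lambda u,v:(255+u/4-.4,195+v/4-.4)
for k,s,t in [('loose orange',(700,90),(278,488)),('purple',(763,143),(186,498)),('barR',(347,112),(208,62)),('barL',(284,50),(310,60))]:
    print(k,tri([ray('scene',A(*s)),ray('side',B(*t))]))
    if 'bar' in k: print(plane('scene',A(*s),198),plane('side',B(*t),198))
togo(445,126,200,132)
E
```

```text
loose orange (array([395.3, 199.2,  66.7]), [0.0, 0.0])
purple (array([459.1, 223.8,  65. ]), [0.4, 0.4])
barR (array([523.7, -88.9, 204.1]), [1.5, 1.5])
[514.8 -88.3 198. ] [526.1 -93.3 198. ]
barL (array([ 447.9, -115.3,  199.5]), [0.6, 0.6])
[ 445.3 -115.3  198. ] [ 448.5 -116.1  198. ]
t 0.15 turn 0.479 shift [-480.5 -117.1   30.5] now [210.5 561.4 230.5] [-179.9   -0.   159.4] F [ 0.2 -0.4 -0.3] j [65.  8. 85. -0. 87. -5.] gap 85.3
```

servo_tool:
  motion:
    - [45,0,0,0,0,0,0.12]
    - [45,0,0,0,0,0,0.12]
    - [45,0,0,0,0,0,0.12]
    - [45,0,0,0,0,0,0.119]

```text
time: 0.55
tool_pos: [210.0, 560.5, 228.5]
tcp_rot: [-179.7, 0.1, 131.1]
ft_force: [-0.4, -0.6, -0.3]
finger_gap: 45.5
```

servo_tool:
  motion:
    - [45,-48,-11.7,3,0,0,0]
    - [45,-48,-11.7,3,0,0,0]
    - [45,-48,-11.7,3,0,0,0]
    - [45,-48,-11.7,3,0,0,0]
    - [45,-48,-11.7,3,0,0,0]
    - [45,-48,-11.7,3,0,0,0]
    - [45,-48,-11.7,3,0,0,0]
    - [45,-48,-11.7,3,0,0,0]
    - [45,-48,-11.7,3,0,0,0]
    - [45,-48,-11.7,3,0,0,0]

```text
time: 1.55
tool_pos: [434.4, 116.9, 195.7]
tcp_rot: [-179.6, 0.1, 131.4]
ft_force: [1.5, 0.9, 1.1]
finger_gap: 45.0
```

```bash
python3 - <<'E'
from h import *
togo(445,126,200,132)
s=sense();im=snapshot('wrist');cv2.imwrite("pics/w1.png",im);np.save('s1.npy',s,allow_pickle=True)
E
```

```text
t 1.55 turn -0.011 shift [-0.3 13.9 -4.3] now [434.4 116.9 195.7] [-1.796e+02  1.000e-01  1.314e+02] F [1.5 0.9 1.1] j [  9. -15. 111.  -0.  85. -33.] gap 45.0
```

View pics/w1.png

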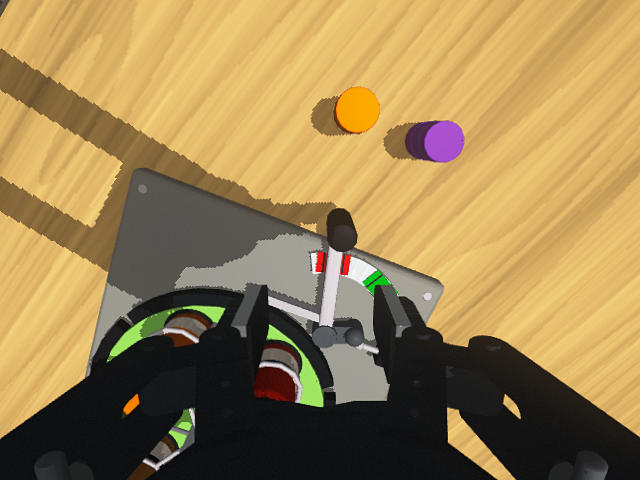

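The wrist view shows the knob top at about (342,237), the pivot hub at (324,336) and the green mark at (378,283). The fingers are clear of everything.

```bash
python3 - <<'E'
from h import *
s=np.load('s1.npy',allow_pickle=True).item()
k=plane('wrist',(342,237),94,s);p=plane('wrist',(324,336),40,s);g=plane('wrist',(376,283),22,s)
print(k,p,g,np.linalg.norm((k-p)[:2]),np.degrees(np.arctan2(*(k-p)[[1,0]])),np.degrees(np.arctan2(*(g-p)[[1,0]])))
togo(k[0],k[1],105,132)
E
```

```text
[444.73138975 127.87539087  94.        ] [509.04183576  36.35925372  40.        ] [515.51475314 103.23921522  22.        ] 111.85274616368825 125.0965750030018 84.47189709298615
t 1.6 turn -0.015 shift [ 8.  17.4 90.2] now [437.1 110.3 195.2] [-179.5    0.4  131.1] F [ 1.  -5.7 -0.5] j [  8. -15. 110.  -1.  85. -33.] gap 45.0
```

servo_tool:
  motion:
    - [50,0,0,0,0,0,0]
    - [50,0,0,0,0,0,0]
    - [50,0,0,0,0,0,0.1]

```text
time: 1.9
tool_pos: [437.1, 108.1, 194.4]
tcp_rot: [-179.4, 0.3, 125.0]
ft_force: [0.2, 0.1, -0.4]
finger_gap: 49.8
```

```bash
python3 - <<'E'
from h import *
togo(444.8,127.5,110,125)
E
```

```text
t 1.9 turn 0.0 shift [11.4 17.4 84.4] now [437.1 108.1 194.4] [-179.4    0.3  125. ] F [ 0.2  0.1 -0.4] j [  8. -15. 111.  -1.  85. -27.] gap 49.8
```

servo_tool:
  motion:
    - [50,6,9,0,0,0,0]
    - [50,5,8,0,0,0,0]
    - [50,0,0,28,0,0,0]
    - [50,0,0,28,0,0,0]
    - [50,0,0,20,0,0,0]
    - [50,0,0,0,0,0,0]

```text
time: 2.5
tool_pos: [444.5, 138.2, 117.5]
tcp_rot: [-179.7, 0.3, 126.3]
ft_force: [0.1, -0.1, 0.2]
finger_gap: 50.1
```

```bash
python3 - <<'E'
from h import *
togo(444.8,127.5,55,125)
E
```

```text
t 2.5 turn 0.023 shift [-8.9 -5.9 62.5] now [444.5 138.2 117.5] [-179.7    0.3  126.3] F [ 0.1 -0.1  0.2] j [ 11.  -9. 113.  -0.  75. -25.] gap 50.1
```

servo_tool:
  motion:
    - [50,-4,-3,0,0,0,0]
    - [50,-4,-3,0,0,0,0.02]
    - [50,0,0,0,0,0,0]
    - [50,0,0,0,0,0,0]

```text
time: 2.9
tool_pos: [446.0, 130.1, 121.1]
tcp_rot: [-179.9, 0.4, 125.4]
ft_force: [-1.0, -0.0, 0.4]
finger_gap: 49.4
```

```bash
python3 - <<'E'
from h import *
togo(444.8,127.5,55,125)
E
```

```text
t 2.9 turn 0.007 shift [-1.4 -2.5 66.1] now [446.  130.1 121.1] [-179.9    0.4  125.4] F [-1.  -0.   0.4] j [ 10.  -9. 114.  -0.  76. -25.] gap 49.4
```

servo_tool:
  motion:
    - [50,-1,-2,15,0,0,0]
    - [50,0,0,15,0,0,0]
    - [50,0,0,15,0,0,0]
    - [50,0,0,10,0,0,0]
    - [50,0,0,6,0,0,0]
    - [50,0,0,0,0,0,0]
    - [50,0,0,0,0,0,0]

```text
time: 3.6
tool_pos: [446.5, 126.8, 57.2]
tcp_rot: [179.9, 0.5, 125.4]
ft_force: [-0.5, -0.0, -0.1]
finger_gap: 50.2
```

```bash
python3 - <<'E'
from h import *
togo(444.8,127.5,55,125)
cv2.imwrite("pics/w2.png",snapshot('wrist')[150:450,120:520])
E
```

```text
t 3.6 turn 0.006 shift [ 1.6 -1.   2.2] now [446.5 126.8  57.2] [179.9   0.5 125.4] F [-0.5 -0.  -0.1] j [ 10.  -5. 117.  -0.  68. -25.] gap 50.2
```

View pics/w2.png

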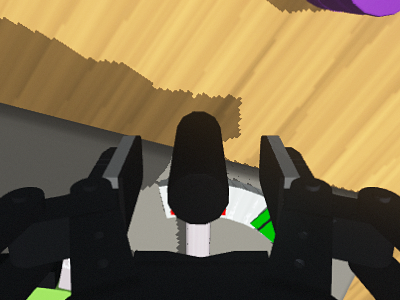

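Knob is centred between the open fingers (crop (197,170)). I close on it.

servo_tool:
  motion:
    - [15,0,0,0,0,0,0]
    - [15,0,0,0,0,0,0]
    - [15,0,0,0,0,0,0]
    - [15,0,0,0,0,0,0]
    - [15,0,0,0,0,0,0]
  force: 30

```text
time: 4.15
tool_pos: [447.2, 126.9, 58.5]
tcp_rot: [179.8, 0.6, 125.4]
ft_force: [0.5, 0.2, -1.6]
finger_gap: 21.6
```

servo_tool:
  motion:
    - [15,-0.1,6,0,0,0,0.05]
    - [15,-0.1,6,0,0,0,0.05]
    - [15,-0.1,6,0,0,0,0.05]
    - [15,-0.1,6,0,0,0,0.05]
    - [15,-0.1,6,0,0,0,0.05]
    - [15,-0.1,6,0,0,0,0.05]

```text
time: 4.75
tool_pos: [478.9, 141.5, 58.5]
tcp_rot: [179.8, 0.6, 107.5]
ft_force: [-2.4, -3.4, 1.3]
finger_gap: 21.3
```

```bash
python3 - <<'E'
from h import *
togo(525,147,55,82)
s=sense()['tool_pos'];print(np.hypot(s[0]-510,s[1]-38),np.degrees(np.arctan2(s[1]-38,s[0]-510)))
E
```

```text
t 4.75 turn 0.445 shift [11.8 44.9  3.5] now [478.9 141.5  58.5] [179.8   0.6 107.5] F [-2.4 -3.4  1.3] j [ 11.   1. 111.  -1.  68.  -6.] gap 21.3
108.11911992613913 106.72271350174867
```

servo_tool:
  motion:
    - [15,0,6,0,0,0,0.05]
    - [15,0,6,0,0,0,0.05]
    - [15,0,6,0,0,0,0.05]
    - [15,0,6,0,0,0,0.05]
    - [15,0,6,0,0,0,0.05]
    - [15,0,6,0,0,0,0.05]
    - [15,0,5,0,0,0,0.05]

```text
time: 5.45
tool_pos: [518.9, 145.0, 58.5]
tcp_rot: [179.9, 0.8, 86.4]
ft_force: [-0.6, -2.6, 0.9]
finger_gap: 21.5
```

servo_tool:
  motion:
    - [15,0,4,0,0,0,0.04]
    - [15,0,4,0,0,0,0.04]
    - [15,0,3,0,0,0,0]
    - [15,0,2,0,0,0,0]

```text
time: 5.85
tool_pos: [523.9, 144.1, 58.1]
tcp_rot: [-179.0, 1.0, 81.6]
ft_force: [-14.3, -0.4, 11.3]
finger_gap: 21.0
```

```bash
python3 - <<'E'
from h import *
togo(525,147,55,82)
s=sense()['tool_pos'];print(np.hypot(s[0]-510,s[1]-38),np.degrees(np.arctan2(s[1]-38,s[0]-510)))
E
```

```text
t 5.85 turn -0.008 shift [3.  0.7 3.1] now [523.9 144.1  58.1] [-179.     1.    81.6] F [-14.3  -0.4  11.3] j [ 10.   9. 103.  -1.  70.  19.] gap 21.0
107.04699153476152 82.51883139912182
```

The end stop pushes back with 14 N, at the expected angle. I release gently and lift.

servo_tool:
  motion:
    - [21,0,0,0,0,0,0]
    - [40,0,0,0,0,0,0]
    - [50,0,0,0,0,0,0]
    - [50,0,0,0,0,0,0]

```text
time: 6.25
tool_pos: [524.2, 144.4, 59.0]
tcp_rot: [-179.0, 1.0, 81.6]
ft_force: [0.2, 0.6, -0.7]
finger_gap: 49.9
```

servo_tool:
  motion:
    - [50,0,0,-15,0,0,0]
    - [50,0,0,-25,0,0,0]
    - [50,0,0,-35,0,0,0]
    - [50,0,0,-35,0,0,0]
    - [50,0,0,-35,0,0,0]
    - [50,0,0,-25,0,0,0]
    - [60,0,0,-15,0,0,0]
    - [70,0,0,0,0,0,0]
    - [85,0,0,0,0,0,0]

```text
time: 7.15
tool_pos: [528.1, 147.2, 259.7]
tcp_rot: [-179.4, 0.9, 81.5]
ft_force: [-1.2, -0.1, 0.1]
finger_gap: 82.0
```

```bash
python3 - <<'E'
from h import *
togo(478,-99.5,300,-160)
a=snapshot('scene')[220:360,220:420]
cv2.imwrite("pics/s3.png",cv2.resize(a,None,fx=4,fy=4,interpolation=cv2.INTER_CUBIC))
E
```

```text
t 7.15 turn -2.067 shift [ 131.5 -214.7  -40.3] now [528.1 147.2 259.7] [-179.4    0.9   81.5] F [-1.2 -0.1  0.1] j [11. -0. 90. -1. 91. 19.] gap 82.0
```

View pics/s3.png

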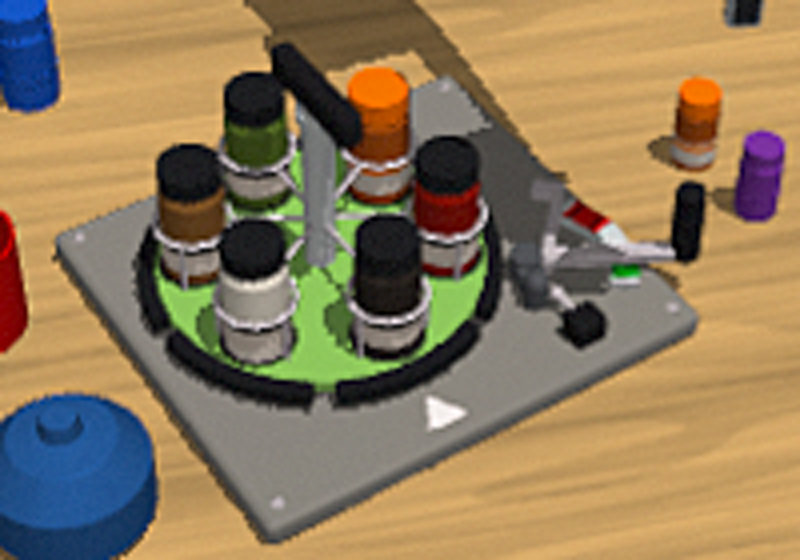

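The lever now lies over the green mark (knob at crop (688,220)). Next I turn the tool in line with the bar and go over the handle.

servo_tool:
  motion:
    - [85,0,0,-6,0,0,-0.147]
    - [85,0,0,-6,0,0,-0.147]
    - [85,0,0,-6,0,0,-0.147]
    - [85,0,0,-6,0,0,-0.147]
    - [85,0,0,-6,0,0,-0.147]
    - [85,0,0,-6,0,0,-0.147]
    - [85,0,0,-6,0,0,-0.147]

```text
time: 7.9
tool_pos: [523.5, 146.7, 290.3]
tcp_rot: [-178.1, -0.9, 141.7]
ft_force: [0.3, -0.5, -0.1]
finger_gap: 84.9
```

servo_tool:
  motion:
    - [85,0,0,0,0,0,-0.147]
    - [85,0,0,0,0,0,-0.147]
    - [85,0,0,0,0,0,-0.147]
    - [85,0,0,0,0,0,-0.147]
    - [85,0,0,0,0,0,-0.147]
    - [85,0,0,0,0,0,-0.147]
    - [85,0,0,0,0,0,-0.147]
    - [85,0,0,0,0,0,0]

```text
time: 8.7
tool_pos: [518.1, 145.5, 277.0]
tcp_rot: [179.9, -3.3, -158.0]
ft_force: [0.0, -0.7, 0.4]
finger_gap: 84.9
```

```bash
python3 - <<'E'
from h import *
togo(478,-99.5,300,-160)
E
```

```text
t 8.7 turn 0.035 shift [ 121.5 -216.5  -23. ] now [518.1 145.5 277. ] [ 179.9   -3.3 -158. ] F [ 0.  -0.7  0.4] j [  11.    0.   88.   -1.   95. -101.] gap 84.9
```

servo_tool:
  motion:
    - [85,20,-35,-4,0,-0.03,0.01]
    - [85,20,-35,-4,0,-0.028,0.01]
    - [85,20,-35,-4,0,0,0.01]
    - [85,20,-35,-4,0,0,0]
    - [85,20,-35,-4,0,0,0]
    - [85,15,-28,-4,0,0,0]
    - [85,0,0,0,0,0,0]
    - [85,0,0,0,0,0,0]

```text
time: 9.5
tool_pos: [475.4, -91.4, 293.3]
tcp_rot: [179.7, -0.6, -161.8]
ft_force: [0.2, 0.8, -0.4]
finger_gap: 85.2
```

```bash
python3 - <<'E'
from h import *
togo(478,-99.5,280,-160)
s=sense();im=snapshot('wrist');cv2.imwrite("pics/w4.png",im);np.save('s4.npy',s,allow_pickle=True)
E
```

```text
t 9.5 turn -0.031 shift [ 0.3 -8.5 13.3] now [475.4 -91.4 293.3] [ 179.7   -0.6 -161.8] F [ 0.2  0.8 -0.4] j [ -17.  -11.   97.   -0.   95. -125.] gap 85.2
```

View pics/w4.png

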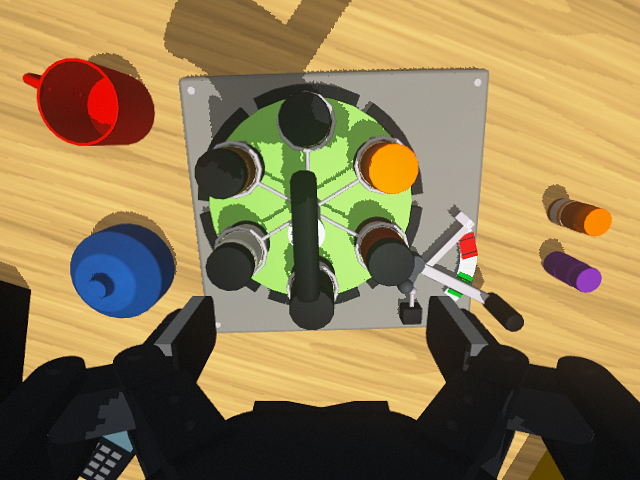

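The wrist view shows the bar upright in the picture at column 304–306, from rows 172 to about 290. The orange lid is at (389,167) and the lever is at green, (500,310).

```bash
python3 - <<'E'
from h import *
s=np.load('s4.npy',allow_pickle=True).item();im=cv2.imread('pics/w4.png')
g=im.max(2)
for r in (190,205,220,250,265): 
    x=np.where(g[r,285:325]<60)[0]; print(r,x.min()+285,x.max()+285)
P=[plane('wrist',((np.where(g[r,285:325]<60)[0]).mean()+285,r),198,s) for r in (190,205,250,265)]
print(P[0],P[-1],'angle',np.degrees(np.arctan2(*(P[0]-P[-1])[[1,0]])))
e=plane('wrist',(303,172),198,s);print('far end',e)
o=plane('wrist',(389,167),130,s);print('orange',o)
hsv=cv2.cvtColor(im,cv2.COLOR_BGR2HSV);m=cv2.inRange(hsv,(8,180,180),(22,255,255));n,_,st,c=cv2.connectedComponentsWithStats(m)
print([(c[i].round(0),st[i,4]) for i in range(1,n) if st[i,4]>150])
c=[(181,79),(488,70)];print([plane('wrist',x,22,s)[:2].round(1) for x in c])
togo(478,-99.5,230,-160)
E
```

```text
190 291 316
205 292 317
220 292 317
250 294 318
265 294 318
[ 444.60125975 -112.25262584  198.        ] [494.06029345 -94.85695489 198.        ] angle -160.62226917790468
far end [ 433.47885429 -116.10074638  198.        ]
orange [413.19784285 -49.81903804 130.        ]
[(array([393., 168.]), np.int32(1968)), (array([597., 222.]), np.int32(615))]
[array([ 395.6, -273.1]), array([283.2,  37.5])]
t 9.55 turn -0.03 shift [ 0.4 -8.7 63.2] now [475.4 -91.2 293.2] [ 179.7   -0.7 -161.7] F [ 0.7 -0.7  0.6] j [ -17.  -11.   97.   -0.   95. -125.] gap 84.9
```

servo_tool:
  motion:
    - [85,0,-4,15,0,-0.01,-0.02]
    - [85,0,-4,20,0,0,0]
    - [85,0,0,20,0,0,0]
    - [85,0,0,5,0,0,0]
    - [85,0,0,0,0,0,0]
    - [85,0,0,0,0,0,0]

```text
time: 10.15
tool_pos: [478.6, -92.3, 230.4]
tcp_rot: [179.5, -0.1, -160.6]
ft_force: [0.2, -0.4, -0.1]
finger_gap: 85.1
```

```bash
python3 - <<'E'
from h import *
togo(478,-100.3,178,-160.6)
E
```

```text
t 10.15 turn 0.0 shift [ 3.3 -7.4 52.4] now [478.6 -92.3 230.4] [ 1.795e+02 -1.000e-01 -1.606e+02] F [ 0.2 -0.4 -0.1] j [ -17.  -10.  102.    0.   88. -127.] gap 85.1
```

servo_tool:
  motion:
    - [85,2,-5,0,0,0,0]
    - [85,2,-5,0,0,0,0]
    - [85,0,0,15,0,0,0]
    - [70,0,0,15,0,0,0]
    - [60,0,0,10,0,0,0]
    - [60,0,0,6,0,0,0]
    - [60,0,0,0,0,0,0]
    - [60,0,0,0,0,0,0]

```text
time: 10.95
tool_pos: [478.7, -103.6, 181.8]
tcp_rot: [179.6, -0.0, -160.6]
ft_force: [-0.4, -0.2, -0.0]
finger_gap: 59.8
```

```bash
python3 - <<'E'
from h import *
togo(478,-100.3,177,-160.6)
E
```

```text
t 10.95 turn -0.0 shift [-0.5  3.3  4.8] now [ 478.7 -103.6  181.8] [ 179.6   -0.  -160.6] F [-0.4 -0.2 -0. ] j [ -18.   -8.  106.    0.   82. -128.] gap 59.8
```

servo_tool:
  motion:
    - [60,0,3,5,0,0,0]
    - [60,0,0,0,0,0,0]
    - [40,0,0,0,0,0,0]
    - [30,0,0,0,0,0,0]
    - [10,0,0,0,0,0,0]
    - [10,0,0,0,0,0,0]
    - [10,0,0,0,0,0,0]
    - [10,0,0,0,0,0,0]
  force: 40

```text
time: 11.75
tool_pos: [478.6, -101.1, 178.0]
tcp_rot: [179.7, 0.1, -160.6]
ft_force: [0.7, -0.1, -0.4]
finger_gap: 17.1
```

```bash
python3 - <<'E'
from h import *
togo(478,-100.3,177,79.4)
cv2.imwrite("pics/w5.png",snapshot('wrist'))
E
```

```text
t 11.75 turn 2.094 shift [ 0.6 -0.8  1. ] now [ 478.6 -101.1  178. ] [ 1.797e+02  1.000e-01 -1.606e+02] F [ 0.7 -0.1 -0.4] j [ -18.   -8.  106.    0.   82. -128.] gap 17.1
```

View pics/w5.png

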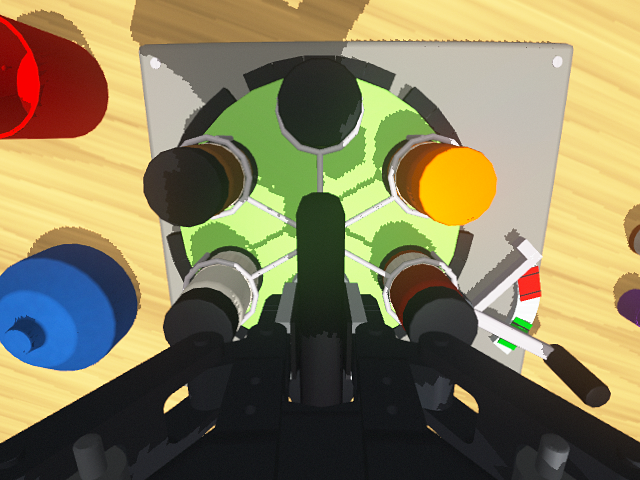

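The handle is gripped (gap 17.1 mm). Orange lid at (458,185), the lever at green. I turn clockwise 120° in stages.

servo_tool:
  motion:
    - [10,0,0,0,0,0,0.07]
    - [10,0,0,0,0,0,0.07]
    - [10,0,0,0,0,0,0.07]
    - [10,0,0,0,0,0,0.07]
    - [10,0,0,0,0,0,0.07]
    - [10,0,0,0,0,0,0.07]
    - [10,0,0,0,0,0,0]

```text
time: 12.5
tool_pos: [478.7, -101.2, 178.0]
tcp_rot: [179.7, -0.0, 174.4]
ft_force: [0.3, -0.9, -1.3]
finger_gap: 17.0
```

```bash
python3 - <<'E'
from h import *
togo(478,-100.3,178,79.4)
E
```

```text
t 12.5 turn 1.658 shift [ 0.8 -0.8  0. ] now [ 478.7 -101.2  178. ] [179.7  -0.  174.4] F [ 0.3 -0.9 -1.3] j [ -18.   -8.  106.    0.   82. -103.] gap 17.0
```

Clean with low forces; I carry on.

servo_tool:
  motion:
    - [10,0,0,0,0,0,0.09]
    - [10,0,0,0,0,0,0.09]
    - [10,0,0,0,0,0,0.09]
    - [10,0,0,0,0,0,0.09]
    - [10,0,0,0,0,0,0.09]
    - [10,0,0,0,0,0,0.09]
    - [10,0,0,0,0,0,0.09]
    - [10,0,0,0,0,0,0.09]
    - [10,0,0,0,0,0,0]

```text
time: 13.4
tool_pos: [478.6, -101.6, 178.0]
tcp_rot: [179.8, -0.2, 132.7]
ft_force: [-0.2, 0.1, -0.7]
finger_gap: 17.0
```

servo_tool:
  motion:
    - [10,0,0,0,0,0,0.09]
    - [10,0,0,0,0,0,0.09]
    - [10,0,0,0,0,0,0.09]
    - [10,0,0,0,0,0,0.09]
    - [10,0,0,0,0,0,0.09]
    - [10,0,0,0,0,0,0.09]
    - [10,0,0,0,0,0,0.09]
    - [10,0,0,0,0,0,0.09]
    - [10,0,0,0,0,0,0.07]
    - [10,0,0,0,0,0,0]

```text
time: 14.4
tool_pos: [478.2, -101.8, 178.0]
tcp_rot: [-180.0, -0.2, 88.3]
ft_force: [-0.5, -0.9, -1.0]
finger_gap: 17.3
```

```bash
python3 - <<'E'
from h import *
togo(478,-100.3,178,79.4)
E
```

```text
t 14.4 turn 0.155 shift [ 1.4 -0.5  0. ] now [ 478.2 -101.8  178. ] [-180.    -0.2   88.3] F [-0.5 -0.9 -1. ] j [-18.  -8. 106.   0.  82. -16.] gap 17.3
```

servo_tool:
  motion:
    - [10,0.5,0,0,0,0,0.08]
    - [10,0,0,0,0,0,0.07]
    - [10,0,0,0,0,0,0.01]
    - [10,0,0,0,0,0,0]
    - [10,0,0,0,0,0,0]

```text
time: 14.9
tool_pos: [478.1, -101.8, 178.0]
tcp_rot: [-179.9, -0.1, 80.2]
ft_force: [-0.4, -0.5, -1.0]
finger_gap: 17.2
```

```bash
python3 - <<'E'
from h import *
togo(478,-100.3,178,79.4)
s=sense();w=snapshot('wrist');c=snapshot('scene');cv2.imwrite('pics/w6.png',w);d=snapshot('side')
cv2.imwrite("pics/s6.png",np.hstack([cv2.resize(c[220:360,220:420],None,fx=2.2,fy=2.2,interpolation=cv2.INTER_CUBIC),cv2.resize(d[195:335,255:405],None,fx=2.2,fy=2.2,interpolation=cv2.INTER_CUBIC)]))
for n,im in(('scene',c),('side',d)):
    m=cv2.inRange(cv2.cvtColor(im,cv2.COLOR_BGR2HSV),(8,200,150),(20,255,255));k,_,st,ce=cv2.connectedComponentsWithStats(m)
    print(n,[(ce[i].round(1).tolist(),st[i].tolist()) for i in range(1,k) if st[i,4]>25])
E
```

```text
t 14.9 turn 0.013 shift [ 1.4 -0.4  0. ] now [ 478.1 -101.8  178. ] [-1.799e+02 -1.000e-01  8.020e+01] F [-0.4 -0.5 -1. ] j [-18.  -8. 106.   0.  82.  -8.] gap 17.2
scene [([397.1, 99.4], [391, 91, 13, 21, 172]), ([394.8, 243.9], [390, 239, 10, 11, 85]), ([317.2, 281.0], [309, 273, 17, 18, 220])]
side [([295.2, 230.0], [290, 225, 12, 11, 94]), ([323.8, 318.4], [319, 314, 10, 10, 76])]
```

View pics/s6.png

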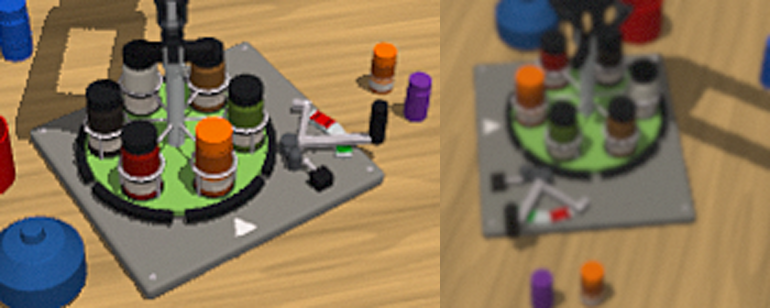

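The orange jar now stands behind the arrow in both views: the lid at scene (317,281) and side (295,230). I check its position with numbers.

```bash
python3 - <<'E'
from h import *
X,r=tri([ray('scene',(317.3,277.5)),ray('side',(295.4,229.5))]);print(X,r)
for ax in [(478,-100.5)]:
  for th in (19.9,20.7):
    u=np.array([np.cos(np.radians(th)),np.sin(np.radians(th))])
    for Y in (X,plane('scene',(317.3,277.5),125),plane('side',(295.4,229.5),125)):
        d=Y[:2]-ax;print(th,'x',d@u,'y',u[0]*d[1]-u[1]*d[0])
s=sense();print(s['time'],s['finger_gap'],s['tcp_rot'][2],abs(s['qd']).max())
E
```

```text
[556.16141256 -68.49312993 128.4169167 ] [1.6, 1.6]
19.9 x 84.3887322592015 y 3.4911334541429078
19.9 x 79.44980176690308 y 5.142883353466825
19.9 x 85.53921130487014 y 1.5742178751135576
20.7 x 84.42925021879573 y 2.3125424540559933
20.7 x 79.51386318360957 y 4.033089585638066
20.7 x 85.5528527993703 y 0.37975053235975764
15.05 16.912207305413855 80.06391923013587 0.5661411894182584
```

Offset is about +2 mm (limit 10). I trim slightly and let it settle with the grip kept.

servo_tool:
  motion:
    - [10,0,0,0,0,0,0.015]
    - [10,0,0,0,0,0,0]
    - [10,0,0,0,0,0,0]
    - [10,0,0,0,0,0,0]
    - [10,0,0,0,0,0,0]
    - [10,0,0,0,0,0,0]
    - [10,0,0,0,0,0,0]
    - [10,0,0,0,0,0,0]

```text
time: 15.85
tool_pos: [478.1, -101.8, 178.0]
tcp_rot: [-179.9, -0.1, 79.2]
ft_force: [-0.7, 0.0, -1.0]
finger_gap: 17.5
```

```bash
python3 - <<'E'
from h import *
togo(478,-100.3,178,79.4); print(hand_in())
E
```

```text
t 15.85 turn -0.003 shift [ 1.5 -0.4  0. ] now [ 478.1 -101.8  178. ] [-1.799e+02 -1.000e-01  7.920e+01] F [-0.7  0.  -1. ] j [-18.  -8. 106.   0.  82.  -7.] gap 17.5
the job is handed in; nothing more can be done
None
```

I threw the lock lever into the green notch, then turned the carousel about 120° clockwise by the T-handle. I handed in at 15.9 s, still gripping the handle.

- **Lever:** It pushed back with 14 N at the end stop, at the expected angle. The later pictures show it lying at the green mark.
- **Orange jar:** Before the last trim it stood about 84 mm from the axis, 2–3.5 mm to the lever side of the arrow line (limit 10 mm). I then turned it about 1° closer and took no picture after that. The two cameras disagreed by up to 4 mm, with single-view offsets between 0.4 and 5 mm, all within the limit.
- **Grip:** It was set to 40 N with the fingers stopped on the bar at 17.5 mm. The arm was still and the wrist force was about 1 N.
- **Other goods:** All six jars stood upright in their rings in the last picture. I saw nothing else moved, but that picture did not show the lantern, torch, bowl or kettle.

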